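# Shim the lamp cabinet level

### The arm

A 6-joint arm with a two-finger parallel gripper is mounted at the origin on the work surface. World frame = base frame: x ahead of the robot, y to its left, z up, the work surface at z = 0. Lengths are in m, angles in rad, forces in N, time in s.
With the tool pointing down it reaches from about 0.3 to 0.775 m from the base axis. Payload 14.6 kg.
Tool frame: the origin (TCP) lies at the centre of the arm's flange, where the gripper is bolted on; the fingertips stand 199 mm ahead of it and the grasp point (between the pads) lies tcp_to_grasp ahead of it (tcp_to_grasp is the distance from the TCP to the grasp point, in m); z points along the fingers, y is the direction in which the jaws open and shut (so a half turn about z gives the same grasp; the last joint's range is limited). The gripper opens to 94 mm and grips with 3 to 60 N. Pads are 16 mm wide; open, the fingers measure 119 mm over their backs; the gripper's body (75 mm by 177 mm) begins 78 mm behind the grasp point.
Start: joints at [1.035, 0.3, 1.521, -0, 1.321, -0.067], TCP at [0.248, 0.491, 0.405] pointing down, gripper open.
Joint ranges: [-3.03, 3.03], [-0.79, 2.21], [0.23, 2.52], [-1.04, 4.18], [0, 3.07], [-2.55, 2.55]. Speed limits (rad/s): [2.22, 2.22, 2.57, 3.14, 3.14, 3.14].

### API

Orientations are given as a 3x3 rotation matrix whose columns are the frame's x, y, z axes.
In Python, from station import state, get_image, camera_info, finish_job, look_for, tcp_to_grasp gives the robot as it stands. The module is installed in compiled form; this text tells all that it offers.
- The arm moves only by the shell command python3 -m pendant 'ROWS' [OPENING] [FORCE]. ROWS is JSON, a list of rows, each a list of 6 numbers: the shift along the tool's x, y, z in m, then the turn, a rotation vector about the tool's x, y, z in degrees. In form: [[tx, ty, tz, ax, ay, az], ...]. A call has exactly 10 rows; each row shifts and turns the commanded pose from where the row before left it, along the tool's axes as they then stand; what a row does not reach is not made up. A row lasts 1/10 s, in which the tool goes at most 50 mm and 8.59 degrees, less where a joint would pass 70% of its speed; a pose out of reach is approached as far as the arm can. A call is refused whole if a number of a shift passes 0.05 or a number of a turn 8.59, either way. A call with a gripper value outside its range is refused whole. OPENING is the finger opening in m, from 0 to 0.094, set as the call begins (- or left out, the last holds). The fingers move at their own pace and stop on an object; FORCE is the grip in N (left out, the last holds). Time passes only in rows, so rows that do not move let the fingers close, or fill a call up. It gives the time, the measured TCP pose, the force and the opening at its end, in the units of the state.
- state(): the state, without advancing time (a new reading comes with each control period).
- get_image(name): name is "scene" or "top" or "wrist"; returns the picture (420x560x3 uint8, blue, green, red); there is no depth.
- camera_info(name): a dict with "camera_matrix" (3x3 intrinsics, pixels), "k1" (the pictures are not rectified: a ray, as slopes to the right and down, at radius r is drawn at 1 + k1 r^2 times it, then the intrinsics apply), "R" (3x3) and "t" (3): a world point X has camera coordinates R X + t; the wrist camera has in their place "mount" (4x4, takes a point from camera to tool coordinates, whose origin is the TCP and whose axes are the flange's). Camera axes: x right, y down, z forward; pixel columns grow to the right and rows downward; lengths in m; the calibration is good to about 2 mm. A picture is of the moment at which its call begins: read the wrist's pose just before it. camera_info takes no time and is no camera call.
- finish_job(): hands the job in, once; it reports no verdict.
Trained networks look in the newest picture that a camera, given by its name, has taken for a name from the list of things; names that differ only in an ending like _2 or _b are one class to them, and where a whole thing is asked for, a point or a joint stands for the part that bears it (a point fixed in the world has none). Each returns a list of dicts, best first, with "p" (0 to 1); they miss things now and then, are a little off and sometimes report something else, mostly with a low value. They report only what shows in the picture. A call takes as long as a camera call. They do not tell look-alikes from the thing itself.
- look_for(camera, label): "at" ([x, y, z] in m, in world coordinates, good to about 4 mm: the middle of the surface that is visible of it).
The state is a dict: "time": time; "joint_positions": joint angles; "qvel": joint speeds; "joint_efforts": joint torques, N m; "position": TCP position; "orientation": TCP orientation; "ft_force": force on the tool from outside, world axes, zero at the start; "moment": the same for the moment, N m; "finger_gap": opening from 0.0 (shut) to 1.0 (fully open).
Only numpy, scipy, OpenCV 4.12 (cv2) and the standard library are available. Lean on these libraries where they do the work, as an engineer would, in place of code of your own. Each camera call takes 0.05 s, during which the arm holds its last target. There are 200 camera calls.

### The job

The glazed lamp cabinet has lost the rubber pad under one of its two front feet, so it leans and its sliding door creeps. Take the tapered wooden wedge, slip its thin end in from the front under the low foot and ease it in until the bubble of the spirit level on top stands centred between its two lines, then let go and leave it there. Keep the wedge flat on the bench without pressing it down hard, push gently so that the cabinet is not shoved along, do not touch the cabinet or the level, and leave the other things on the bench alone.

Things in the scene. Friction and masses are not known exactly. Their poses are not given: they have to be found in the camera images.
- wedge: Loose plain wooden packing wedge, 200 mm long, 40 mm wide, 65 g, lying flat on the bench (top at z = 0), slope up, thick end roughly towards the robot. Origin: centre of its underside. Its x axis points to the thin end: 1.5 mm thick at x = +100 mm, 21.5 mm at x = -100 mm (1 mm rise per 10 mm); z up. A flat packer of the same length and width lies about too.
- cabinet: Glazed cabinet, green steel frame, 230 mm deep (x), 380 wide (y), 185 high, about 2.4 kg, standing freely on four domed feet. Origin: its centre, at the level of the feet's undersides. Its front (half-open sliding door) faces -x of its frame, towards the robot; y to the robot's left, z up. Feet at x = +-90, y = +-150 mm. Too hard a push, or a wedge that butts against the foot, shoves it.
- foot_left (a point): Centre of the underside of the front left foot (the robot's left, +y). Foot: dome of 22 mm radius below, 36 mm across. The cabinet's front face lies 25 mm before it, the cabinet's underside 14 mm above it. Of the two front feet one stands on a black rubber pad, 4 to 6 mm high (both back feet have one too); the other (left or right) has none and rests on the bare bench.
- foot_right (a point): Centre of the underside of the front right foot (-y), else as foot_left. The low foot bears about 2 to 5 N; sliding the wedge in under it takes about 4 to 15 N, and it stays by friction when let go. The front feet are 300 mm apart: 0.3 mm of lift turns the cabinet 1 mrad.
- level: Loose aluminium spirit level, 242 mm long (y), 32 mm wide (x), 37 mm high, lying across the cabinet's top, lengthwise along the cabinet's width. Origin: centre of its underside; its y axis points to the robot's left. A yellow-green vial is set in the middle of its top.
- bubble (a joint): The pale bubble (16 mm long) in the level's vial: its place along the vial, 0.004 (rad of its arc) for each mm from the middle, + towards the level's y (robot's left). It goes to the higher side, 2 mm for each mrad of tilt (0.008 per mrad), and stops at +-22 mm, at or near which it starts. Two black lines stand 10.5 mm either side of the middle; 0 is centred. It needs about half a second to settle.
- table: The pine bench top; its surface is z = 0. It is itself not quite level from side to side, nobody knows how much: with both front feet at equal height above it the bubble can still stand up to 6 mm off centre.
- packer: Bystander: loose flat wooden packer, 200 x 40 x 14 mm, of even thickness. Origin: centre of its underside.
- bonnet: Bystander: brass safety lamp bonnet, 72 mm across, 94 mm high, standing before the middle of the cabinet. Origin: centre of its underside.
- gauze: Bystander: copper gauze cage frame, 52 mm across, 100 mm high, standing. Origin: centre of its underside.
- cap_lamp: Bystander: black cap lamp headpiece, 68 mm across, 37 mm high, lens up. Origin: centre of its underside.
- tally_peg: Bystander: pewter-grey tally peg, 26 mm across, 55 mm high, standing. Origin: centre of its underside.
- screwdriver: Bystander: screwdriver lying on the bench. Origin: under its middle.
- battery: Bystander: black lamp battery, 48 x 85 x 118 mm, standing. Origin: centre of its underside.
Mind the look-alikes: they are no part of the job. Leave any blue or purple look-alike of the wedge alone. Of the things shaped like the level, the aluminium one is meant.

How it is judged:
By the outcome, as a careful person would: the job done as asked, in the order asked, and still so for the second after the job is handed in, with the robot touching nothing.
It also fails if it takes over 61 s, if anything falls off the work surface, if the arm or the gripper's body presses on something with over 40 N, if the wrist force passes 120 N, or if a joint passes its speed limit or range.

## Working session

There is one attempt and no reset: what is moved stays moved. The work goes in short steps, Python scripts to look and compute and a shell command to move; the robot and the scene stay as the last step left them, time stands still between calls to the robot, and variables do not carry over. Pictures are saved under pics/ and viewed, about 8 in all and at most 12, crops included, and the job is handed in when it is done.

```bash
mkdir -p pics; python3 - <<'E'
from station import *
import cv2,numpy as np
for c in("scene","top"):
    im=get_image(c);cv2.imwrite(f"pics/{c}0.png",im)
    for l in ["wedge","packer","cabinet","foot_left","foot_right","level","bubble"]:
        print(c,l,[(np.round(d["at"],3).tolist(),round(d["p"],2)) for d in look_for(c,l)][:4])
s=state();print(s["time"],s["position"],s["orientation"],s["ft_force"],tcp_to_grasp)
for c in("scene","top","wrist"):print(camera_info(c))
E
```

```text
scene wedge [([0.272, -0.334, 0.011], 0.96), ([0.375, -0.548, 0.008], 0.94)]
scene packer [([0.551, 0.378, 0.011], 0.92)]
scene cabinet []
scene foot_left [([0.716, -0.04, 0.19], 0.75)]
scene foot_right [([0.714, -0.042, 0.194], 0.95), ([0.503, -0.039, 0.071], 0.53)]
scene level [([0.245, 0.301, 0.034], 0.86), ([0.684, -0.006, 0.224], 0.59)]
scene bubble [([0.55, 0.375, 0.013], 0.67)]
top wedge [([0.518, -0.371, 0.011], 0.86), ([0.447, -0.137, -0.005], 0.69), ([0.683, -0.006, 0.222], 0.66), ([0.377, -0.544, 0.016], 0.58)]
top packer [([0.542, 0.38, 0.013], 0.61)]
top cabinet [([0.672, -0.012, 0.191], 0.85)]
top foot_left [([0.67, -0.01, 0.188], 0.68), ([0.541, 0.379, 0.015], 0.6)]
top foot_right [([0.677, -0.013, 0.188], 0.84)]
top level [([0.683, -0.005, 0.222], 0.69), ([0.248, 0.3, 0.039], 0.61)]
top bubble []
0.8 [0.24850188 0.49066411 0.40464123] [[-8.92108394e-01  4.51821439e-01 -1.49569188e-05]
 [ 4.51821439e-01  8.92108394e-01 -7.80296855e-06]
 [ 9.81764433e-06 -1.37189503e-05 -1.00000000e+00]] [-0.58118486 -0.11500501  0.46865452] 0.1804
{'camera_matrix': array([[456.95597774
[... 623 characters left out ...]
    [-0.98577367,  0.00856311, -0.16785991],
       [ 0.16777153, -0.01017004, -0.98577345]]), 't': array([-0.01428537,  0.52120098,  1.50397495])}
{'camera_matrix': array([[376.54638763,   0.        , 284.35801525],
       [  0.        , 376.54638763, 212.89873118],
       [  0.        ,   0.        ,   1.        ]]), 'k1': 0.0057672414864506525, 'mount': array([[ 1.46916651e-04, -9.58782196e-01, -2.84142005e-01,
         8.36003249e-02],
       [ 9.99999404e-01, -1.66520643e-04,  1.07894498e-03,
         1.73340013e-03],
       [-1.08178875e-03, -2.84141994e-01,  9.58781600e-01,
         1.94686792e-02],
       [ 0.00000000e+00,  0.00000000e+00,  0.00000000e+00,
         1.00000000e+00]])}
```

View pics/top0.png

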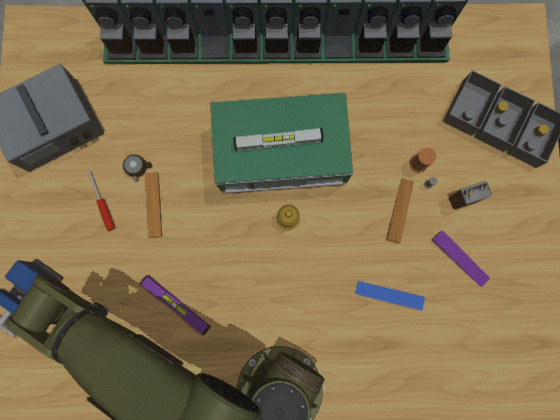

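View pics/scene0.png

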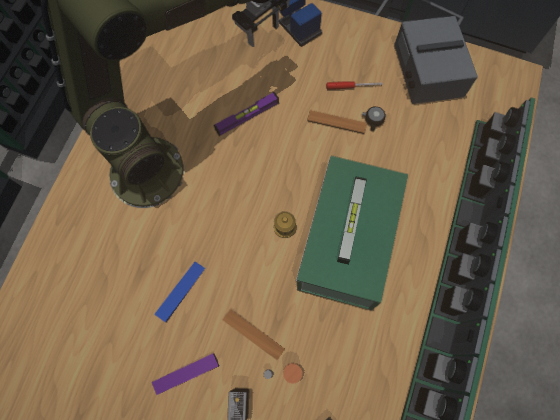

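```bash
python3 - <<'E'
import cv2,numpy as np
s=cv2.imread("pics/scene0.png");t=cv2.imread("pics/top0.png")
def c(im,x0,y0,x1,y1): return cv2.resize(im[y0:y1,x0:x1],(400,300),interpolation=cv2.INTER_CUBIC)
a=np.hstack([c(s,215,300,295,360),c(s,298,92,378,152)])
b=np.hstack([c(t,360,170,460,245),c(t,228,105,328,180)])
cv2.imwrite("pics/c1.png",np.vstack([a,b]))
E
```

```text
(no output)
```

View pics/c1.png

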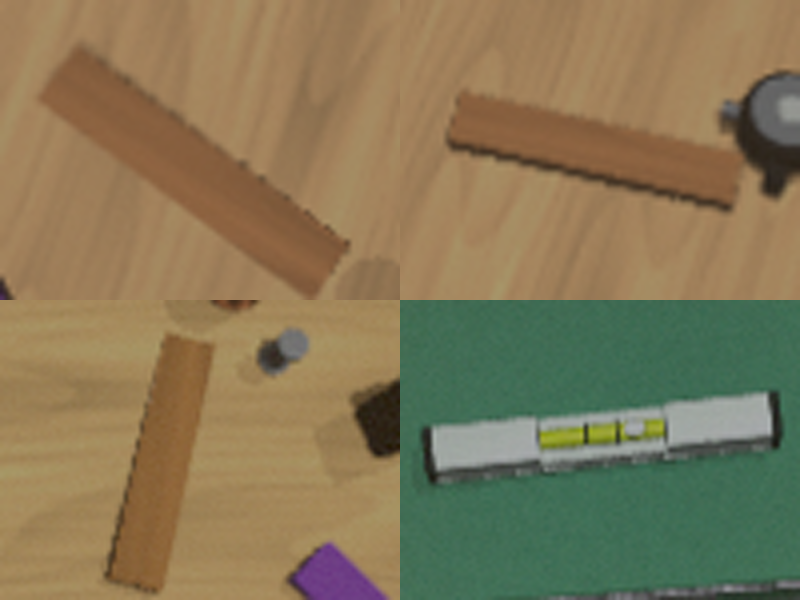

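```bash
cat > h.py <<'E'
import numpy as np,cv2
from station import *
def cam(c):
    i=camera_info(c);K=i["camera_matrix"];k=i["k1"]
    if c=="wrist":
        s=state();T=np.eye(4);T[:3,:3]=s["orientation"];T[:3,3]=s["position"];M=T@i["mount"]
        R=M[:3,:3].T;t=-R@M[:3,3]
    else:R,t=i["R"],i["t"]
    return K,np.array([k,0,0,0,0.]),np.asarray(R),np.asarray(t)
def back(C,px,z):
    K,d,R,t=C
    n=cv2.undistortPoints(np.array(px,float).reshape(-1,1,2),K,d)[:,0]
    r=np.c_[n,np.ones(len(n))]@R; o=-R.T@t
    return o+r*((z-o[2])/r[:,2])[:,None]
def proj(C,P):
    K,d,R,t=C
    return cv2.projectPoints(np.array(P,float).reshape(-1,1,3),cv2.Rodrigues(R)[0],t,K,d)[0][:,0]
def plan(xyz,yaw):
    """needed TCP shift in present tool axes, and turn about tool z (deg) so tool x points along yaw"""
    s=state();R=np.array(s["orientation"]);d=np.array(xyz)-s["position"]
    y0=np.arctan2(R[1,0],R[0,0]);dy=(yaw-y0+np.pi)%(2*np.pi)-np.pi
    print("pos",np.round(s["position"],4),"yaw",round(np.degrees(y0),2),"shift tool",np.round(R.T@d,4),"shift world",np.round(d,4),"turn z deg",round(-np.degrees(dy),2),"tilt",np.round(R[:,2],4),"t",s["time"],"F",np.round(s["ft_force"],1))
E
python3 - <<'E'
from h import *
t=cv2.imread("pics/top0.png");C=cam("top")
hsv=cv2.cvtColor(t,cv2.COLOR_BGR2HSV)
g=cv2.inRange(hsv,(65,80,40),(95,255,200));g[:,:205]=0;g[:,360:]=0;g[:85]=0;g[200:]=0
g=cv2.morphologyEx(g,cv2.MORPH_CLOSE,np.ones((25,25)))
cs=max(cv2.findContours(g,0,2)[0],key=cv2.contourArea);q=cv2.approxPolyDP(cs,6,True)[:,0];print(q.tolist())
print(np.round(back(C,q,.19),3).tolist())
crop=t[170:250,375:430];print(hsv[210,400],hsv[210,375],hsv[230,395],hsv[185,405])
m=np.zeros_like(g);hh=hsv.astype(int)
m[172:248,380:418]=((hh[...,0]<17)&(hh[...,1]>110))[172:248,380:418]*255
m=cv2.morphologyEx(m,cv2.MORPH_OPEN,np.ones((3,3)))
cs=max(cv2.findContours(m,0,2)[0],key=cv2.contourArea);r=cv2.minAreaRect(cs);b=cv2.boxPoints(r);print(r);print(np.round(back(C,b,.01),3).tolist())
E
```

```text
[[345, 94], [211, 103], [215, 182], [351, 172]]
[[0.825, -0.191, 0.19], [0.801, 0.184, 0.19], [0.575, 0.171, 0.19], [0.6, -0.201, 0.19]]
[ 16 159 136] [ 19 116 163] [ 15 154 136] [ 16 154 136]
((400.2134094238281, 210.2415771484375), (13.7164306640625, 62.585899353027344), 12.994616508483887)
[[0.435, -0.327, 0.01], [0.624, -0.379, 0.01], [0.613, -0.419, 0.01], [0.425, -0.367, 0.01]]
```

```bash
python3 -m pendant '[[-0.0315,-0.0366,0,0,0,0],[-0.0315,-0.0366,0,0,0,0],[-0.0315,-0.0366,0,0,0,0],[-0.0315,-0.0366,0,0,0,0],[-0.0315,-0.0366,0,0,0,0],[-0.0315,-0.0366,0,0,0,0],[-0.0315,-0.0366,0,0,0,0],[-0.0315,-0.0366,0,0,0,0],[-0.0315,-0.0366,0,0,0,0],[-0.0315,-0.0366,0,0,0,0]]' 0.07
python3 -m pendant '[[-0.0315,-0.0366,0,0,0,0],[-0.0315,-0.0366,0,0,0,0],[-0.0315,-0.0366,0,0,0,0],[-0.0315,-0.0366,0,0,0,0],[-0.0315,-0.0366,0,0,0,0],[-0.0315,-0.0366,0,0,0,0],[-0.0315,-0.0366,0,0,0,0],[-0.0315,-0.0366,0,0,0,0],[0,0,0,0,0,-5.75],[0,0,0,0,0,-5.75]]'
python3 - <<'E'
from h import *
C=cam("wrist");im=get_image("wrist");cv2.imwrite("pics/w1.png",im)
print(look_for("wrist","wedge"))
plan([.457,-.354,.3],np.radians(164.6))
ci=np.array([[x,y,0] for x,y in[(.435,-.327),(.624,-.379),(.613,-.419),(.425,-.367)]]);print(proj(C,ci))
E
```

```text
time: 1.8
position: [0.3639, 0.0199, 0.4051]
orientation: [[-0.892, 0.452, 0.001], [0.452, 0.892, -0.0], [-0.001, 0.001, -1.0]]
ft_force: [0.9, 0.5, 0.8]
finger_gap: 0.744
time: 2.8
position: [0.4566, -0.3546, 0.4037]
orientation: [[-0.965, 0.263, -0.001], [0.263, 0.965, 0.001], [0.001, 0.001, -1.0]]
ft_force: [0.7, 0.0, -0.5]
finger_gap: 0.743
[{'at': [0.5107, -0.3688, 0.0134], 'p': 0.87}, {'at': [0.2791, -0.3644, 0.0058], 'p': 0.75}, {'at': [0.3832, -0.5427, 0.0132], 'p': 0.71}]
pos [ 0.4566 -0.3536  0.4043] yaw 164.71 shift tool [-0.0005 -0.0004  0.1043] shift world [ 0.0004 -0.0004 -0.1043] turn z deg 0.11 tilt [-3.e-04  3.e-04 -1.e+00] t 2.9 F [-0.2  0.1  0.6]
[[302.42032976 158.07555538]
 [299.67229248 326.04318547]
 [264.12588326 325.99561842]
 [262.02776752 158.92130182]]
```

View pics/w1.png

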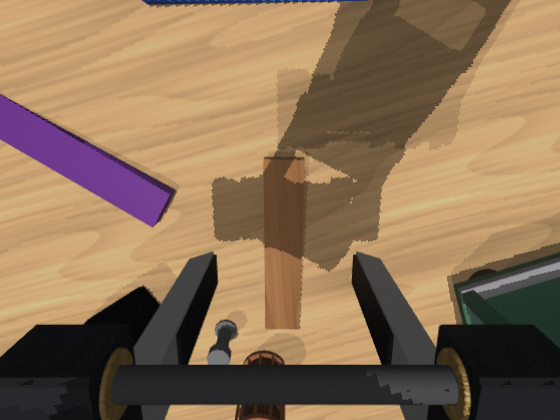

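```bash
python3 - <<'E'
from h import *
C=cam("wrist")
a=back(C,[(264.5,157),(304.5,157)],.0215);b=back(C,[(265,328),(299.5,328)],.0015)
print(a,b);A=a.mean(0);B=b.mean(0);d=B-A;L=np.hypot(*d[:2]);print(L)
u=d[:2]/L;yaw=np.arctan2(u[1],u[0]);c=((A+B)/2)[:2];g=c-0.07*u;print(np.degrees(yaw),c,g)
plan([g[0],g[1],.2015+.0],yaw+np.pi)
E
```

```text
[[ 0.4214863  -0.3614336   0.0215    ]
 [ 0.4316586  -0.32423816  0.0215    ]] [[ 0.61562387 -0.41803209  0.0015    ]
 [ 0.62627148 -0.37920679  0.0015    ]]
0.2022214965167582
-16.012899979599453 [ 0.52376007 -0.37072766] [ 0.45647609 -0.3514179 ]
pos [ 0.4566 -0.3536  0.4043] yaw 164.71 shift tool [0.0006 0.002  0.2028] shift world [-2.000e-04  2.100e-03 -2.028e-01] turn z deg 0.72 tilt [-3.e-04  3.e-04 -1.e+00] t 2.9 F [-0.2  0.1  0.6]
```

```bash
python3 -m pendant '[[0,0.002,0.025,0,0,0.7],[0,0,0.03,0,0,0],[0,0,0.03,0,0,0],[0,0,0.03,0,0,0],[0,0,0.03,0,0,0],[0,0,0.025,0,0,0],[0,0,0.015,0,0,0],[0,0,0.01,0,0,0],[0,0,0.006,0,0,0],[0,0,0,0,0,0]]' 0.07
python3 -m pendant '[[0,0,0,0,0,0],[0,0,0,0,0,0],[0,0,0,0,0,0],[0,0,0,0,0,0],[0,0,0,0,0,0],[0,0,0,0,0,0],[0,0,0,0,0,0],[0,0,0,0,0,0],[0,0,0,0,0,0],[0,0,0,0,0,0]]' 0.03 25
```

```text
time: 3.9
position: [0.4573, -0.3513, 0.2037]
orientation: [[-0.961, 0.277, 0.0], [0.277, 0.961, -0.0], [-0.0, -0.0, -1.0]]
ft_force: [0.1, 0.5, -1.0]
finger_gap: 0.745
time: 4.9
position: [0.4573, -0.3514, 0.204]
orientation: [[-0.961, 0.277, 0.0], [0.277, 0.961, -0.0], [-0.0, -0.0, -1.0]]
ft_force: [-2.1, 0.2, 6.2]
finger_gap: 0.425
```

```bash
python3 -m pendant '[[0,0,-0.013,0,0,0],[0,0,-0.013,0,0,0],[0,0,-0.013,0,0,0],[0.013,0,-0.013,0,0,0],[0.013,0,-0.013,0,0,0],[0.013,0,-0.013,0,0,0],[0.013,0,-0.013,0,0,0],[0.013,0,-0.013,0,0,0],[0.013,0,-0.013,0,0,0],[0.013,0,-0.013,0,0,0]]'
python3 -m pendant '[[0,0,0,0,0,-6.6],[0,0,0,0,0,-6.6],[0,0,0,0,0,-6.7],[0,0.04,0,0,0,0],[0,0.04,0,0,0,0],[0,0.04,0,0,0,0],[0,0.04,0,0,0,0],[0,0.04,0,0,0,0],[0,0.04,0,0,0,0],[0,0.04,0,0,0,0]]'
python3 -m pendant '[[0,0.04,0,0,0,0],[0,0.04,0,0,0,0],[0,0.04,0,0,0,0],[0,0.04,0,0,0,0],[-0.015,0,0,0,0,0],[-0.015,0,0,0,0,0],[0,0,0,0,0,0],[0,0,0,0,0,0],[0,0,0,0,0,0],[0,0,0,0,0,0]]'
python3 - <<'E'
from h import *
C=cam("wrist");im=get_image("wrist");cv2.imwrite("pics/w2.png",im)
t=get_image("top");cv2.imwrite("pics/top2.png",t)
for l in("foot_left","foot_right","level","wedge"):
  for c in("wrist","top"):print(c,l,[(np.round(d["at"],3).tolist(),round(d["p"],2)) for d in look_for(c,l)][:3])
plan([.3705,.1166,.333],np.radians(183.85))
E
```

```text
time: 5.9
position: [0.3692, -0.3258, 0.3352]
orientation: [[-0.961, 0.277, 0.001], [0.277, 0.961, -0.001], [-0.001, -0.001, -1.0]]
ft_force: [0.1, -0.1, -0.6]
finger_gap: 0.423
time: 6.9
position: [0.3504, -0.0453, 0.3346]
orientation: [[-0.998, -0.067, 0.002], [-0.067, 0.998, -0.0], [-0.002, -0.0, -1.0]]
ft_force: [0.4, -0.3, -0.7]
finger_gap: 0.423
time: 7.9
position: [0.3698, 0.1146, 0.3339]
orientation: [[-0.998, -0.067, 0.0], [-0.067, 0.998, 0.0], [-0.0, 0.0, -1.0]]
ft_force: [-0.3, 0.2, -0.8]
finger_gap: 0.424
wrist foot_left [([0.589, 0.073, 0.018], 0.81)]
top foot_left [([0.669, -0.01, 0.19], 0.7)]
wrist foot_right [([0.583, 0.069, 0.018], 0.75)]
top foot_right [([0.678, -0.01, 0.186], 0.77)]
wrist level [([0.229, 0.276, 0.025], 0.87), ([0.584, 0.068, 0.018], 0.45)]
top level [([0.683, -0.005, 0.224], 0.73), ([0.255, 0.304, 0.038], 0.58)]
wrist wedge [([0.379, 0.116, 0.149], 0.64)]
top wedge [([0.376, -0.544, 0.013], 0.94), ([0.486, 0.123, 0.137], 0.9), ([0.265, -0.332, 0.008], 0.79)]
pos [0.3702 0.1149 0.3336] yaw -176.16 shift tool [-0.0004  0.0017  0.0006] shift world [ 0.0003  0.0017 -0.0006] turn z deg -0.01 tilt [-1.e-04 -0.e+00 -1.e+00] t 8.4 F [-0.1 -0.4 -0.3]
```

View pics/w2.png

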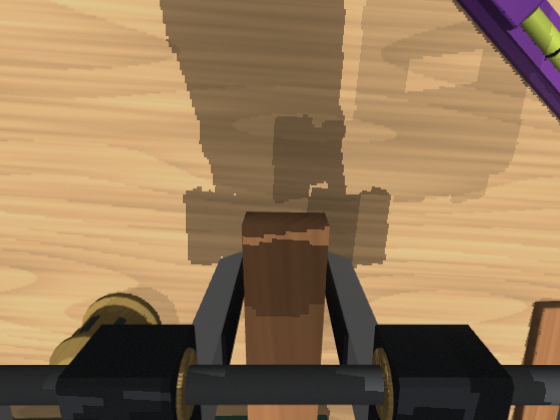

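```bash
python3 -m pendant '[[0,0.002,0.015,0,0,0],[0,0,0.02,0,0,0],[0,0,0.02,0,0,0],[0,0,0.02,0,0,0],[0,0,0.02,0,0,0],[0,0,0.015,0,0,0],[0,0,0.008,0,0,0],[0,0,0.006,0,0,0],[0,0,0.002,0,0,0],[0,0,0,0,0,0]]'
python3 - <<'E'
from h import *
C=cam("top");print("bonnet",back(C,[(288,214),(299,214),(277,214)],.094),look_for("top","bonnet")[:1])
plan([.3705,.1166,.2037],np.radians(183.85))
s=get_image("scene");t=get_image("top")
def c(im,x0,y0,x1,y1): return cv2.resize(im[y0:y1,x0:x1],(400,300),interpolation=cv2.INTER_CUBIC)
cv2.imwrite("pics/c3.png",np.hstack([c(s,250,130,390,235),c(t,180,90,380,240)]))
E
```

```text
time: 9.4
position: [0.3702, 0.1169, 0.2078]
orientation: [[-0.998, -0.067, 0.0], [-0.067, 0.998, 0.0], [-0.0, 0.0, -1.0]]
ft_force: [-0.1, -0.3, -0.2]
finger_gap: 0.425
bonnet [[ 0.50107304 -0.02864709  0.094     ]
 [ 0.50079561 -0.060368    0.094     ]
 [ 0.50135064  0.00306285  0.094     ]] [{'at': [0.4963, -0.0301, 0.0707], 'p': 0.8}]
pos [0.3702 0.1169 0.208 ] yaw -176.16 shift tool [-0.0003 -0.0003  0.0043] shift world [ 0.0003 -0.0003 -0.0043] turn z deg -0.01 tilt [ 6.e-04  1.e-04 -1.e+00] t 9.45 F [-0.2 -0.  -0.8]
```

View pics/c3.png

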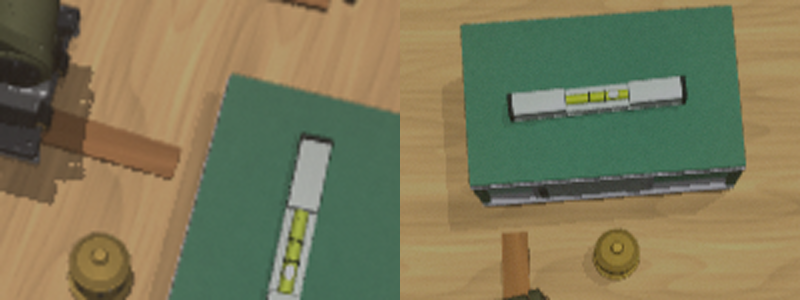

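```bash
python3 -m pendant '[[0,0,0.002,0,0,0],[0,0,0.0015,0,0,0],[-0.005,0,0,0,0,0],[-0.005,0,0,0,0,0],[-0.005,0,0,0,0,0],[-0.005,0,0,0,0,0],[-0.005,0,0,0,0,0],[-0.005,0,0,0,0,0],[-0.005,0,0,0,0,0],[0,0,0,0,0,0]]'
```

```text
time: 10.55
position: [0.4055, 0.1192, 0.2042]
orientation: [[-0.998, -0.067, 0.0], [-0.067, 0.998, 0.0], [-0.0, 0.0, -1.0]]
ft_force: [-0.6, -0.1, -1.3]
finger_gap: 0.424
```

```bash
python3 -m pendant '[[0,0,0.0005,0,0,0],[0,0,0,0,0,0],[0,0,0,0,0,0],[0,0,0.0004,0,0,0],[0,0,0,0,0,0],[0,0,0,0,0,0],[0,0,0,0,0,0],[0,0,0,0,0,0],[0,0,0,0,0,0],[0,0,0,0,0,0]]'; python3 -c "
from h import *
for i in range(5):
  get_image('top');s=state();print(np.round(s['ft_force'],1),np.round(s['position'],4),np.round(s['moment'],2))"
```

```text
time: 11.55
position: [0.4051, 0.1192, 0.2039]
orientation: [[-0.998, -0.067, 0.001], [-0.067, 0.998, 0.0], [-0.001, -0.0, -1.0]]
ft_force: [-3.2, -1.5, 14.0]
finger_gap: 0.423
[-3.7 -1.  14.6] [0.4051 0.1192 0.2039] [-0.37  0.45  0.  ]
[-2.2 -0.6 14.7] [0.4051 0.1192 0.2039] [-0.36  0.46  0.02]
[-2.7 -1.2 14.1] [0.4051 0.1192 0.204 ] [-0.4   0.48  0.04]
[-2.6 -1.6 15.6] [0.4052 0.1192 0.204 ] [-0.41  0.53 -0.03]
[-3.  -1.4 15.1] [0.4051 0.1192 0.2039] [-0.37  0.53 -0.03]
```

```bash
python3 -m pendant '[[0,0,-0.0006,0,0,0],[0,0,0,0,0,0],[-0.002,0,0,0,0,0],[-0.002,0,0,0,0,0],[-0.002,0,0,0,0,0],[-0.002,0,0,0,0,0],[-0.002,0,0,0,0,0],[-0.002,0,0,0,0,0],[-0.002,0,0,0,0,0],[0,0,0,0,0,0]]'
```

```text
time: 12.8
position: [0.4187, 0.1202, 0.2039]
orientation: [[-0.998, -0.067, -0.001], [-0.067, 0.998, -0.0], [0.001, -0.0, -1.0]]
ft_force: [-5.0, -1.1, 10.5]
finger_gap: 0.424
```

```bash
python3 -m pendant '[[-0.002,0,0,0,0,0],[-0.002,0,0,0,0,0],[-0.002,0,0,0,0,0],[-0.002,0,0,0,0,0],[-0.002,0,0,0,0,0],[-0.002,0,0,0,0,0],[0,0,0,0,0,0],[0,0,0,0,0,0],[0,0,0,0,0,0],[0,0,0,0,0,0]]'
```

```text
time: 13.8
position: [0.4302, 0.121, 0.2039]
orientation: [[-0.998, -0.067, -0.003], [-0.067, 0.998, -0.0], [0.003, -0.0, -1.0]]
ft_force: [-11.6, -0.8, 17.1]
finger_gap: 0.425
```

```bash
python3 -m pendant '[[0,0,-0.0005,0,-0.15,0],[0,0,-0.0004,0,0,0],[0,0,0,0,0,0],[0,0,0,0,0,0],[0,0,0,0,0,0],[0,0,0,0,0,0],[0,0,0,0,0,0],[0,0,0,0,0,0],[0,0,0,0,0,0],[0,0,0,0,0,0]]'; python3 - <<'E'
from h import *
t=get_image("top");s=get_image("scene")
def c(im,x0,y0,x1,y1): return cv2.resize(im[y0:y1,x0:x1],(400,300),interpolation=cv2.INTER_CUBIC)
cv2.imwrite("pics/c4.png",np.hstack([c(t,238,119,318,179),c(t,180,90,380,240)]))
m0=cv2.imread("pics/top2.png")
# cabinet shift estimate by phase correlation over its top
print(cv2.phaseCorrelate(np.float32(cv2.cvtColor(m0[90:180,205:360],6)),np.float32(cv2.cvtColor(t[90:180,205:360],6))))
plan([.4302,.121,.204],np.radians(183.85))
E
```

```text
time: 14.8
position: [0.4301, 0.1209, 0.204]
orientation: [[-0.998, -0.067, -0.001], [-0.067, 0.998, -0.0], [0.001, -0.0, -1.0]]
ft_force: [-6.8, -0.3, 0.7]
finger_gap: 0.42
((0.02096440064187277, -0.04897018133348752), 1.0212497949600219)
pos [0.4301 0.1209 0.204 ] yaw -176.16 shift tool [-0.0001  0.0001 -0.    ] shift world [0.0001 0.0001 0.    ] turn z deg -0.01 tilt [-1.3e-03 -4.0e-04 -1.0e+00] t 14.9 F [-5.5 -0.1  1.4]
```

```bash
python3 -m pendant '[[-0.001,0,0,0,0,0],[-0.001,0,0,0,0,0],[-0.001,0,0,0,0,0],[-0.001,0,0,0,0,0],[-0.001,0,0,0,0,0],[-0.001,0,0,0,0,0],[-0.001,0,0,0,0,0],[-0.001,0,0,0,0,0],[0,0,0,0,0,0],[0,0,0,0,0,0]]'; cat > b.py <<'E'
from h import *
import sys
t=get_image("top");m0=cv2.imread("pics/top2.png")
sh=cv2.phaseCorrelate(np.float32(cv2.cvtColor(m0[90:180,205:360],6)),np.float32(cv2.cvtColor(t[90:180,205:360],6)))[0]
s=state();print("shift px",np.round(sh,2),"F",np.round(s["ft_force"],1),"pos",np.round(s["position"],4),"tilt",np.round(np.array(s["orientation"])[:,2],4),"t",s["time"])
c=cv2.resize(t[125:152,250:306],None,fx=10,fy=10,interpolation=cv2.INTER_CUBIC)
cv2.imwrite(f"pics/b{sys.argv[1]}.png",c)
h=cv2.cvtColor(t,cv2.COLOR_BGR2HSV).astype(int)
# saturation and value profile along the vial
y=np.polyfit([262,294],[139.3,137.3],1)
print([(x,int(h[int(round(np.polyval(y,x))),x,1]),int(h[int(round(np.polyval(y,x))),x,2])) for x in range(258,300)])
print([ (np.round(d["at"],4).tolist(),round(d["p"],2)) for d in look_for("top","bubble")][:2])
E
python3 b.py 1
```

```text
time: 15.9
position: [0.4382, 0.1215, 0.204]
orientation: [[-0.998, -0.067, -0.001], [-0.067, 0.998, -0.0], [0.001, -0.0, -1.0]]
ft_force: [-5.2, -0.1, 0.3]
finger_gap: 0.425
shift px [ 0.41 -0.78] F [-5.3 -0.2  0.5] pos [0.4382 0.1214 0.204 ] tilt [-7.e-04 -3.e-04 -1.e+00] t 15.95
[(258, 9, 174), (259, 4, 173), (260, 6, 173), (261, 7, 175), (262, 9, 168), (263, 87, 147), (264, 159, 168), (265, 158, 166), (266, 184, 147), (267, 185, 143), (268, 184, 162), (269, 194, 158), (270, 211, 151), (271, 195, 152), (272, 198, 148), (273, 199, 147), (274, 201, 141), (275, 136, 92), (276, 174, 163), (277, 177, 163), (278, 187, 161), (279, 187, 158), (280, 189, 155), (281, 199, 151), (282, 163, 83), (283, 184, 119), (284, 189, 144), (285, 168, 126), (286, 134, 120), (287, 137, 115), (288, 158, 100), (289, 163, 130), (290, 165, 125), (291, 202, 149), (292, 197, 146), (293, 194, 146), (294, 131, 113), (295, 10, 150), (296, 12, 174), (297, 10, 172), (298, 9, 172), (299, 9, 172)]
[]
```

View pics/b1.png

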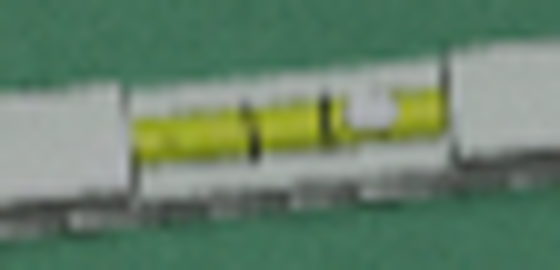

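```bash
python3 -m pendant '[[-0.001,0,0,0,0,0],[-0.001,0,0,0,0,0],[-0.001,0,0,0,0,0],[-0.001,0,0,0,0,0],[-0.001,0,0,0,0,0],[-0.001,0,0,0,0,0],[-0.001,0,0,0,0,0],[-0.001,0,0,0,0,0],[0,0,0,0,0,0],[0,0,0,0,0,0]]'; python3 b.py 2 | cut -c1-120
python3 -m pendant '[[-0.001,0,0,0,0,0],[-0.001,0,0,0,0,0],[-0.001,0,0,0,0,0],[-0.001,0,0,0,0,0],[-0.001,0,0,0,0,0],[-0.001,0,0,0,0,0],[0,0,0,0,0,0],[0,0,0,0,0,0],[0,0,0,0,0,0],[0,0,0,0,0,0]]'; python3 b.py 3
```

```text
time: 17.0
position: [0.4463, 0.122, 0.2041]
orientation: [[-0.998, -0.067, -0.0], [-0.067, 0.998, -0.0], [0.0, -0.0, -1.0]]
ft_force: [-4.5, 0.2, -0.6]
finger_gap: 0.422
shift px [ 0.49 -0.92] F [-5.  -0.6 -1.1] pos [0.4463 0.122  0.2042] tilt [-1.e-04 -3.e-04 -1.e+00] t 17.05
[(258, 7, 172), (259, 7, 173), (260, 7, 175), (261, 9, 176), (262, 6, 174), (263, 83, 92), (264, 194, 162), (265, 194, 1
[]
time: 18.1
position: [0.4528, 0.1224, 0.2047]
orientation: [[-0.998, -0.067, 0.002], [-0.067, 0.998, 0.0], [-0.002, -0.0, -1.0]]
ft_force: [-4.8, -0.3, -0.7]
finger_gap: 0.422
shift px [ 0.61 -1.14] F [-5.9 -1.  -1. ] pos [0.4528 0.1224 0.2047] tilt [ 2.2e-03  1.0e-04 -1.0e+00] t 18.15
[(258, 6, 173), (259, 7, 172), (260, 7, 174), (261, 7, 174), (262, 6, 172), (263, 12, 107), (264, 198, 152), (265, 205, 147), (266, 197, 145), (267, 199, 142), (268, 192, 142), (269, 205, 137), (270, 196, 134), (271, 192, 129), (272, 188, 125), (273, 165, 130), (274, 114, 134), (275, 99, 59), (276, 209, 145), (277, 193, 145), (278, 209, 139), (279, 194, 138), (280, 199, 136), (281, 196, 130), (282, 148, 110), (283, 101, 53), (284, 119, 131), (285, 130, 124), (286, 118, 121), (287, 120, 117), (288, 65, 134), (289, 66, 132), (290, 36, 142), (291, 197, 132), (292, 177, 125), (293, 185, 121), (294, 162, 120), (295, 17, 90), (296, 10, 172), (297, 12, 172), (298, 12, 174), (299, 10, 172)]
[]
```

```bash
python3 -m pendant '[[0,0,0.0003,0,0.06,0],[0,0,0.0003,0,0.06,0],[0,0,0,0,0,0],[-0.001,0,0,0,0,0],[-0.001,0,0,0,0,0],[0,0,0,0,0,0],[0,0,0,0,0,0],[0,0,0,0,0,0],[0,0,0,0,0,0],[0,0,0,0,0,0]]'; python3 b.py 4|cut -c1-150; python3 -c "
import cv2,numpy as np
cv2.imwrite('pics/v4.png',np.vstack([cv2.imread(f'pics/b{i}.png') for i in (3,4)]))"
```

```text
time: 19.2
position: [0.4549, 0.1226, 0.2043]
orientation: [[-0.998, -0.067, 0.001], [-0.067, 0.998, 0.0], [-0.001, 0.0, -1.0]]
ft_force: [-2.9, 0.2, -1.1]
finger_gap: 0.426
shift px [ 0.7  -1.22] F [-2.3  0.3 -0.4] pos [0.4549 0.1226 0.2043] tilt [ 8.e-04  1.e-04 -1.e+00] t 19.25
[(258, 9, 173), (259, 7, 173), (260, 9, 175), (261, 10, 176), (262, 7, 173), (263, 9, 117), (264, 202, 149), (265, 200, 144), (266, 206, 145), (267, 2
[]
```

View pics/v4.png

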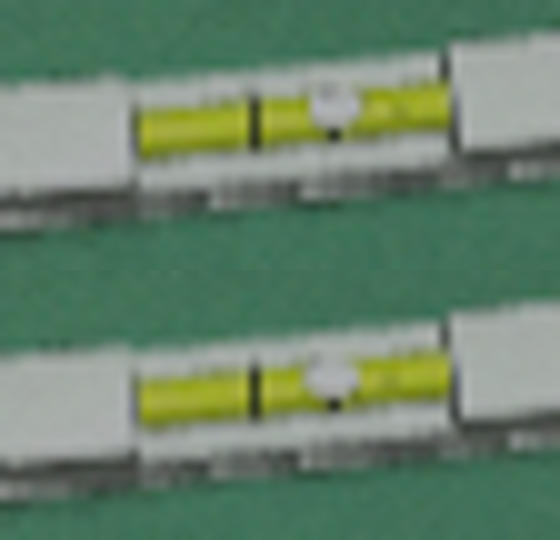

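```bash
python3 -m pendant '[[-0.0015,0,0.0002,0,0.04,0],[-0.0015,0,0,0,0,0],[-0.0015,0,0,0,0,0],[-0.0015,0,0,0,0,0],[-0.0015,0,0,0,0,0],[-0.0015,0,0,0,0,0],[-0.0015,0,0,0,0,0],[-0.0015,0,0,0,0,0],[0,0,0,0,0,0],[0,0,0,0,0,0]]'; python3 -m pendant '[[0,0,0,0,0,0],[0,0,0,0,0,0],[0,0,0,0,0,0],[0,0,0,0,0,0],[0,0,0,0,0,0],[0,0,0,0,0,0],[0,0,0,0,0,0],[0,0,0,0,0,0],[0,0,0,0,0,0],[0,0,0,0,0,0]]'; cat > m.py <<'E'
from h import *
# subpixel: average 5 top pictures, unwarp vial strip, profile of bubble (bright,low sat) and black lines
n=5;t=sum(get_image("top").astype(np.float32) for _ in range(n))/n
c=cv2.resize(t[120:152,250:306],None,fx=10,fy=10,interpolation=cv2.INTER_CUBIC)
a=np.degrees(np.arctan2(-3.8,56));M=cv2.getRotationMatrix2D((290,170),a,1)
c=np.clip(cv2.warpAffine(c,M,(560,320)),0,255).astype(np.uint8);cv2.imwrite("pics/m.png",c)
h=cv2.cvtColor(c,cv2.COLOR_BGR2HSV).astype(int)
yel=(h[...,0]>20)&(h[...,0]<40)&(h[...,1]>120)
r=np.where(yel.sum(1)>100)[0];r0,r1=r.min(),r.max();print("rows",r0,r1)
S=np.median(h[r0-4:r0+25,:,1],0);V=h[r1-14:r1-2,:,2].mean(0)
cols=np.where(yel[r0:r1].sum(0)>8)[0];x0,x1=cols.min(),cols.max();print("vial",x0,x1)
b=np.clip(150-S[x0+15:x1-15],0,None);x=np.arange(x0+15,x1-15)
print("bubble",(b*x).sum()/max(b.sum(),1))
print("V profile",[(i,int(V[i])) for i in range(x0,x1,6)]);print("S profile",[(i,int(S[i])) for i in range(x0,x1,6)])
E
python3 m.py; python3 b.py 5|head -1
```

```text
time: 20.3
position: [0.4669, 0.1234, 0.204]
orientation: [[-0.998, -0.067, -0.0], [-0.067, 0.998, 0.0], [0.0, 0.0, -1.0]]
ft_force: [-3.9, -0.6, 0.1]
finger_gap: 0.419
time: 21.3
position: [0.4669, 0.1234, 0.204]
orientation: [[-0.998, -0.067, -0.0], [-0.067, 0.998, -0.0], [0.0, 0.0, -1.0]]
ft_force: [-3.0, 0.3, -1.3]
finger_gap: 0.421
rows 143 186
vial 142 453
bubble 306.72061459667094
V profile [(142, 139), (148, 142), (154, 154), (160, 154), (166, 152), (172, 153), (178, 152), (184, 151), (190, 150), (196, 149), (202, 149), (208, 148), (214, 148), (220, 147), (226, 146), (232, 147), (238, 150), (244, 144), (250, 109), (256, 92), (262, 117), (268, 139), (274, 146), (280, 137), (286, 129), (292, 130), (298, 135), (304, 141), (310, 137), (316, 132), (322, 134), (328, 107), (334, 81), (340, 112), (346, 144), (352, 139), (358, 136), (364, 135), (370, 134), (376, 133), (382, 130), (388, 132), (394, 136), (400, 133), (406, 131), (412, 134), (418, 136), (424, 138), (430, 136), (436, 136), (442, 141), (448, 118)]
S profile [(142, 121), (148, 185), (154, 180), (160, 177), (166, 181), (172, 176), (178, 168), (184, 162), (190, 168), (196, 169), (202, 168), (208, 164), (214, 164), (220, 164), (226, 166), (232, 168), (238, 173), (244, 176), (250, 170), (256, 154), (262, 188), (268, 182), (274, 148), (280, 61), (286, 9), (292, 13), (298, 7), (304, 7), (310, 7), (316, 7), (322, 10), (328, 23), (334, 45), (340, 171), (346, 179), (352, 184), (358, 186), (364, 185), (370, 186), (376, 185), (382, 177), (388, 172), (394, 172), (400, 169), (406, 170), (412, 169), (418, 169), (424, 170), (430, 174), (436, 176), (442, 182), (448, 165)]
shift px [ 0.96 -1.65] F [-2.1 -1.  -0.5] pos [0.4669 0.1234 0.204 ] tilt [-1.e-04  0.e+00 -1.e+00] t 21.6
```

View pics/m.png

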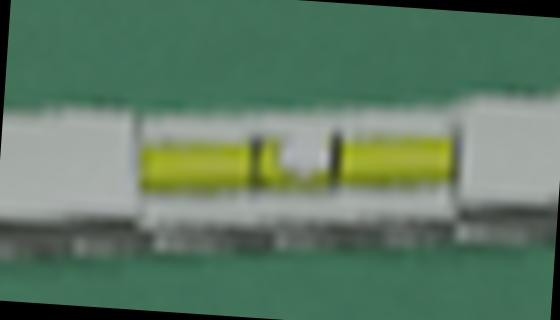

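```bash
python3 -m pendant '[[-0.001,0,0,0,0,0],[-0.001,0,0,0,0,0],[-0.001,0,0,0,0,0],[-0.001,0,0,0,0,0],[-0.001,0,0,0,0,0],[0,0,0,0,0,0],[0,0,0,0,0,0],[0,0,0,0,0,0],[0,0,0,0,0,0],[0,0,0,0,0,0]]';  sed -i 's/^print("V.*//; s/print("bubble",/L=lambda a,b:(lambda w:(w*np.arange(a,b)).sum()\/w.sum())(np.clip(125-V[a:b],0,None));print(L(240,272),L(322,350),"bubble",/' m.py; python3 m.py;python3 m.py; python3 b.py 6|head -1
```

```text
time: 22.65
position: [0.4717, 0.1237, 0.204]
orientation: [[-0.998, -0.067, -0.001], [-0.067, 0.998, -0.0], [0.001, -0.0, -1.0]]
ft_force: [-4.9, 0.6, 1.3]
finger_gap: 0.424
rows 141 185
vial 142 455
261.8847014925373 334.58516216741117 bubble 294.00949367088606
rows 141 185
vial 142 454
261.87366482504603 334.6080760095012 bubble 294.2449035435764
shift px [ 1.03 -1.69] F [-5.3  0.1  1.3] pos [0.4717 0.1237 0.204 ] tilt [-9.e-04 -1.e-04 -1.e+00] t 23.2
```

```bash
python3 -m pendant '[[0,0,0,0,0,0],[0,0,0,0,0,0],[0,0,0,0,0,0],[0,0,0,0,0,0],[0,0,0,0,0,0],[0,0,0,0,0,0],[0,0,0,0,0,0],[0,0,0,0,0,0],[0,0,0,0,0,0],[0,0,0,0,0,0]]' 0.06;  python3 m.py; python3 b.py 7|head -1
```

```text
time: 24.25
position: [0.4718, 0.1237, 0.204]
orientation: [[-0.998, -0.067, -0.0], [-0.067, 0.998, 0.0], [0.0, 0.0, -1.0]]
ft_force: [0.2, 0.1, 0.4]
finger_gap: 0.64
rows 141 185
vial 142 454
261.41026623252253 334.4686951433587 bubble 294.08221797323137
shift px [ 1.   -1.66] F [-0.3  0.8  0.2] pos [0.4718 0.1237 0.204 ] tilt [-2.e-04 -0.e+00 -1.e+00] t 24.55
```

View pics/m.png

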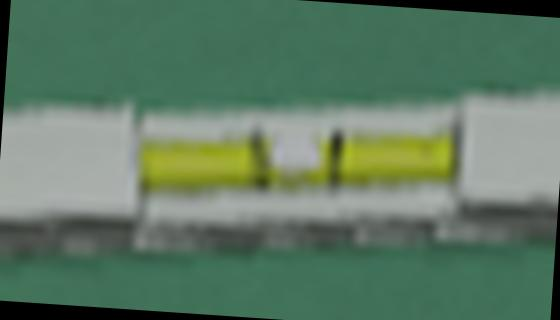

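```bash
python3 -m pendant '[[0,0,-0.005,0,0,0],[0,0,-0.01,0,0,0],[0,0,-0.02,0,0,0],[0,0,-0.03,0,0,0],[0,0,-0.04,0,0,0],[0,0,-0.045,0,0,0],[0,0,-0.045,0,0,0],[0,0,-0.045,0,0,0],[0,0,-0.045,0,0,0],[0,0,-0.025,0,0,0]]'
python3 m.py
python3 -m pendant '[[-0.017,-0.0136,0,0,0,0],[-0.017,-0.0136,0,0,0,0],[-0.017,-0.0136,0,0,0,0],[-0.017,-0.0136,0,0,0,0],[-0.017,-0.0136,0,0,0,0],[-0.017,-0.0136,0,0,0,0],[-0.017,-0.0136,0,0,0,0],[-0.017,-0.0136,0,0,0,0],[0,0,0,0,0,0],[0,0,0,0,0,0]]' 0.094
python3 - <<'E'
from h import *
im=get_image("wrist");C=cam("wrist");p=proj(C,[.683,-.005,.255])[0];print(p)
x,y=np.clip(p.astype(int),[70,45],[490,375])
s=get_image("scene");c=cv2.resize(im[y-45:y+45,x-70:x+70],(800,514),interpolation=cv2.INTER_CUBIC)
cv2.imwrite("pics/w3.png",c);cv2.imwrite("pics/w3full.png",im);cv2.imwrite("pics/s3.png",s)
E
```

```text
time: 25.6
position: [0.4709, 0.1235, 0.5188]
orientation: [[-0.998, -0.067, 0.005], [-0.067, 0.998, 0.001], [-0.005, 0.001, -1.0]]
ft_force: [0.4, 0.2, -0.0]
finger_gap: 0.637
rows 141 185
vial 142 455
261.45529231944977 334.5682716492993 bubble 294.3844159388646
time: 26.85
position: [0.6149, 0.0243, 0.5126]
orientation: [[-0.998, -0.067, -0.003], [-0.067, 0.998, 0.0], [0.003, 0.0, -1.0]]
ft_force: [-0.0, 1.3, 1.1]
finger_gap: 1.002
[234.16423118 317.37957174]
```

View pics/w3.png

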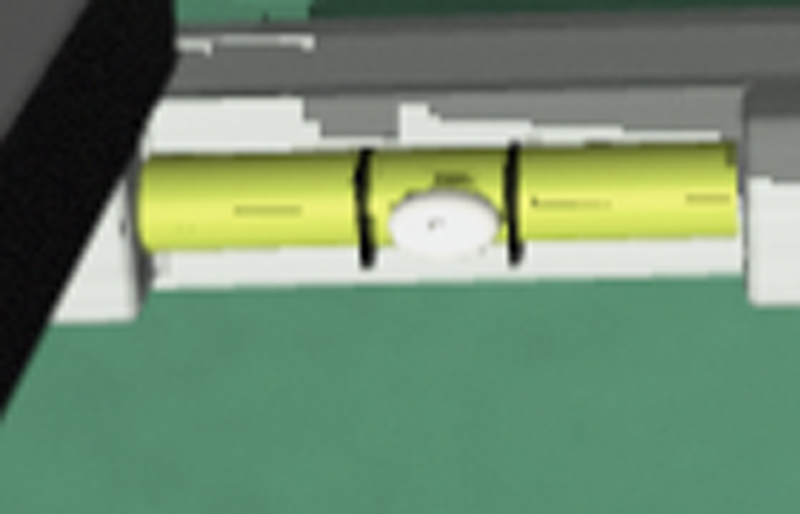

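```bash
python3 -m pendant '[[0.02,0,0,0,0,0],[0.03,0,0,0,0,0],[0.03,0,0,0,0,0],[0.03,0,0,0,0,0],[0.03,0,0,0,0,0],[0.03,0,0,0,0,0],[0.03,0,0,0,0,0],[0.02,0,0,0,0,0],[0,0,0,0,0,0],[0,0,0,0,0,0]]'
python3 m.py; python3 - <<'E'
from h import *
t=get_image("top");cv2.imwrite("pics/top9.png",t);s=get_image("scene")
cv2.imwrite("pics/f.png",np.hstack([cv2.resize(t,(400,300),interpolation=cv2.INTER_AREA),cv2.resize(s[130:280,220:420],(400,300),interpolation=cv2.INTER_CUBIC)]))
E
```

```text
time: 27.95
position: [0.395, 0.0098, 0.5144]
orientation: [[-0.998, -0.067, 0.001], [-0.067, 0.998, -0.0], [-0.001, -0.0, -1.0]]
ft_force: [0.3, 0.3, 0.3]
finger_gap: 0.995
rows 141 185
vial 142 455
261.2792315336204 334.4974952496113 bubble 294.3917793254131
```

View pics/f.png

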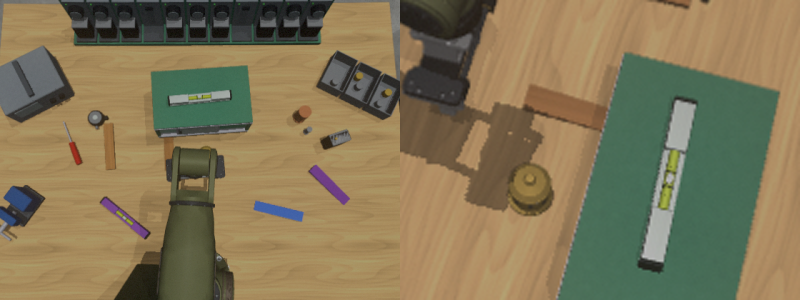

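The picture shows the wedge in place under the front left foot, the bubble between its lines and nothing else disturbed, so I am handing the job in.

```bash
python3 -c "
from station import *
print(finish_job(),state()['time'])"
```

```text
the job is handed in; nothing more can be done
the job is handed in; nothing more can be done
```

The wedge is in under the front left foot, the low one, and it stayed there when I let go. I handed the job in at about 28 s with the arm clear of everything.

- **Bubble:** it stands between the two lines, about 0.7 mm off centre towards the robot's left. The wrist close-up (+0.7 mm) and the top camera (about 0.7 mm the same way) agree. The top-camera reading did not change after release. I left this small overshoot alone rather than pull the wedge back.
- **Forces:** the push stayed at about 3–12 N. Downward force on the wedge briefly reached about 15 N and then 17 N early on. I corrected that by raising and re-pitching the tool, and it was near zero for the rest.
- **Wedge not quite flat:** for a few seconds partway in, the gripper carried the wedge up to about 0.7 mm high, until I lowered it again.
- **Cabinet position:** its top moved about 1.9 px in the top picture, roughly 5 mm, mostly away from the robot. The lift tilting it could account for that. I could not see the feet, so a slide of a millimetre or two is not ruled out.
- **Other things:** nothing else on the bench looked disturbed in the last pictures.

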